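# Load the two tall jars evenly into the basket on the scale

## Task

Load the light white basket that sits on the scale with the two tall jars, one standing in the middle of each of its two compartments, so that it stays level and balanced. Set them down gently rather than dropping them, and do not let the basket tip or slide out of place on the scale's platform.

Things in the scene. Friction and masses are not known exactly. Their poses are not given: they have to be found in the camera images.
- jar_a_mid (a point): centre (on the axis, 52 mm above the underside) of one of the two tall jars: upright straight amber glass jar, paper label, steel lid of the same diameter, 56 mm across, 104 mm tall, up to 0.36 kg, on the counter; z up. Gripped 20 mm above this centre, the fingers stay above the basket's rim. Bystanders: a jar as wide but 62 mm tall, another 80 mm wide and 80 mm tall; nothing stands within 45 mm of a tall jar.
- jar_b_mid (a point): centre (on the axis, 52 mm above the underside) of the other of the two tall jars: upright straight amber glass jar, paper label, steel lid of the same diameter, 56 mm across, 104 mm tall, up to 0.36 kg, on the counter; z up. Like the first in everything.
- basket: light open white ribbed plastic basket, loose on the scale, 0.2 kg, 170 (x) by 280 (y) by 50 mm tall; origin at the centre of its underside, z up. Walls and floor 4 mm thick. A rim-high 4 mm wall along x through the middle makes two compartments, each 162 by 134 mm inside, centred at y = +69 and -69 mm. Its ends overhang the platform: it tips if loaded far out or on one side.
- scale: low white bench scale fixed to the counter under the basket; origin at its base on the counter, z up, blank display towards -x. Its square aluminium platform, 130 by 130 mm, is centred over the origin, top 60 mm above the counter, and does not move. The basket starts about centred on it and lined up with it (y along y).

How it is judged:
At the end, for the whole second after the job is handed in: Both tall jars stand upright (10 degrees) on the basket floor, one per compartment, released and at rest, within 33 mm of its middle along the basket and 40 mm across; the basket is level (3 degrees), on the platform, centred within 30 mm and lined up within 15 degrees (z of jar_a_mid in the frame of basket between 0.05 and 0.062 m and angle between each of jar_a_mid, jar_b_mid's own z axis and vertical below 0.17 rad and linear speed of each of jar_a, jar_b below 0.03 m/s and contact force between each of jar_a, jar_b and the fingers below 0.1 N and z of jar_b_mid in the frame of basket between 0.05 and 0.062 m and ((x of jar_a_mid in the frame of basket between -0.04 and 0.04 m and y of jar_a_mid in the frame of basket between 0.035 and 0.108 m and x of jar_b_mid in the frame of basket between -0.04 and 0.04 m and y of jar_b_mid in the frame of basket between -0.108 and -0.035 m) or (x of jar_a_mid in the frame of basket between -0.04 and 0.04 m and y of jar_a_mid in the frame of basket between -0.108 and -0.035 m and x of jar_b_mid in the frame of basket between -0.04 and 0.04 m and y of jar_b_mid in the frame of basket between 0.035 and 0.108 m)) and x of basket in the frame of scale between -0.03 and 0.03 m and y of basket in the frame of scale between -0.03 and 0.03 m and z of basket in the frame of scale between 0.055 and 0.066 m and angle between the y axis of basket and the y axis of scale, either way round below 0.26 rad and angle between basket's own z axis and vertical below 0.06 rad and linear speed of basket below 0.02 m/s); the robot touches nothing.
It fails at once if the basket tips by more than 10 degrees (angle between basket's own z axis and vertical above 0.175 rad).
It fails at once if a tall jar is dropped (it falls freely faster than 0.65 m/s, a fall of about 20 mm) ((linear speed of jar_a above 0.65 m/s and contact force between jar_a and the fingers below 0.05 N) or (linear speed of jar_b above 0.65 m/s and contact force between jar_b and the fingers below 0.05 N)).
It also fails if it takes over 64 s, if anything falls off the work surface, if the arm or the gripper's body presses on something with over 40 N, if the wrist force passes 120 N, or if a joint passes its speed limit or range.

## Robot

A 7-joint arm with a two-finger parallel gripper is mounted at the origin on the work surface. World frame = base frame: x ahead of the robot, y to its left, z up, the work surface at z = 0. Lengths are in m, angles in rad, forces in N, time in s.
With the tool pointing down it reaches from about 0.425 to 0.95 m from the base axis. Payload 4.7 kg.
Tool frame: the origin (TCP) lies midway between the tips of the shut fingers; the grasp point (between the pads) lies 19 mm behind it (robot.grip_depth is the distance from the TCP to the grasp point, in m); z points along the fingers, y is the direction in which the jaws open and shut (so a half turn about z gives the same grasp; the last joint's range is limited). The gripper opens to 87 mm and grips with 3 to 60 N. Pads are 19 mm wide; open, the fingers measure 117 mm over their backs; the gripper's body (75 mm by 190 mm) begins 51 mm behind the grasp point.
Start: joints at [-1.257, 0.469, -0.049, 1.532, 0.024, 1.141, -0.082], TCP at [0.227, 0.636, 0.223] pointing down, gripper open.
Joint ranges: [-2.59, 2.59], [-0.33, 1.99], [-1.39, 1.29], [0.1, 2.45], [-1.04, 4.18], [0.21, 1.99], [-2.66, 2.66]. Speed limits (rad/s): [2.57, 2.57, 3.14, 3.14, 3.14, 3.14, 3.14].

## Interface

Orientations are given as a rotation vector (axis times angle).
In Python, from cell import robot, inverse_kinematics, optics, workorder, nets gives the robot as it stands. Calls block until the motion is done:
- robot.goto(position, orientation): joint-space move of the TCP to a pose.
- robot.move_l(position, velocity=0.15, orientation=None, f_stop=None): straight line of the TCP; orientation=None keeps the orientation; velocity is the mean speed in m/s. With f_stop (N) it stops when the force on the tool has changed by that much, and returns True; else False.
- robot.goto_joints(angles): joint-space move.
- robot.grip(opening, newtons=None): finger opening in m; newtons is the grip in N (None keeps the last); returns when the fingers have stopped.
- robot.hold(seconds).
- inverse_kinematics(position, orientation): joint angles nearest the present ones, or None.
- robot.state(): the state.
- optics.grab_frame(name): name is "scene" or "top" or "wrist"; returns the picture (420x560x3 uint8, red, green, blue); there is no depth.
- optics.camera_model(name): a dict with "vertical_fov" (degrees; the focal length in pixels is half the picture's height over the tangent of half this angle, whatever the lens; pixels are square), "cx", "cy" (the principal point, pixels), "extrinsics" (4x4, takes a point from camera to world coordinates); the wrist camera has in their place "tool_from_camera" (4x4, takes a point from camera to tool coordinates, whose origin is the TCP and whose axes are the flange's). Camera axes: x right, y down, z forward; pixel columns grow to the right and rows downward; lengths in m; the calibration is good to about 2 mm. A picture is of the moment at which its call begins: read the wrist's pose just before it. camera_model takes no time and is no camera call.
A pose or a line that the arm cannot do raises robot.IKError and nothing moves.
- workorder.close_job(): hands the job in, once; it reports no verdict.
Trained networks look in the newest picture that a camera, given by its name, has taken for a name from the list of things; names that differ only in an ending like _2 or _b are one class to them, and where a whole thing is asked for, a point or a joint stands for the part that bears it (a point fixed in the world has none). Each returns a list of dicts, best first, with "p" (0 to 1); they miss things now and then, are a little off and sometimes report something else, mostly with a low value. They report only what shows in the picture. A call takes as long as a camera call.
- nets.find_in(camera, thing): "uv" ([column, row] in pixels, amid what is visible of it).
- nets.mark_of(camera, thing): "uv" ([column, row] in pixels: a listed point, or the origin of a listed thing).
The state is a dict: "clock": time; "joint_positions": joint angles; "joint_vel": joint speeds; "tau": joint torques, N m; "position": TCP position; "orientation": TCP orientation; "force": force on the tool from outside, world axes, zero at the start; "ft_torque": the same for the moment, N m; "opening": finger opening in m.
Only numpy, scipy, OpenCV 4.12 (cv2) and the standard library are available. Lean on these libraries where they do the work, as an engineer would, in place of code of your own. Each camera call takes 0.05 s, during which the arm holds its last target.

## Working session

There is one attempt and no reset: what is moved stays moved. The work goes in short steps, each a Python script; the robot and the scene stay as the last script left them, time stands still between calls to the robot, and variables do not carry over. Pictures are saved under pics/ and viewed, and the job is handed in when it is done.

```bash
ls; mkdir -p pics
cat > h.py <<'E'
import numpy as np, cv2
from cell import robot, inverse_kinematics, optics, workorder, nets
def snap(cam,fn):
    im=optics.grab_frame(cam); cv2.imwrite('pics/'+fn+'.png',im[:,:,::-1]); return im
def ray(cam,uv,T=None):
    m=optics.camera_model(cam); f=210/np.tan(np.radians(m['vertical_fov']/2))
    d=np.array([(uv[0]-m['cx'])/f,(uv[1]-m['cy'])/f,1.])
    E=np.array(m['extrinsics']) if T is None else T@np.array(m['tool_from_camera'])
    return E[:3,3],E[:3,:3]@d
def tri(rays):
    A=np.zeros((3,3));b=np.zeros(3)
    for o,d in rays:
        d=d/np.linalg.norm(d);P=np.eye(3)-np.outer(d,d);A+=P;b+=P@o
    p=np.linalg.solve(A,b)
    return p,[np.linalg.norm(np.cross(p-o,d/np.linalg.norm(d))) for o,d in rays]
E
python3 - <<'E'
from h import *
for c in('scene','top'):
    snap(c,c+'0'); print(optics.camera_model(c))
    for t in('jar_a_mid','basket','scale'):
        print(c,t,[(np.round(d['uv'],1).tolist(),round(d['p'],2)) for d in nets.mark_of(c,t)])
snap('wrist','w0'); s=robot.state();print(s['clock'],s['position'],s['orientation'],optics.camera_model('wrist'))
E
```

```text
pics
{'vertical_fov': 51.376064666331565, 'cx': 281.7482519445959, 'cy': 209.08917558739924, 'extrinsics': array([[-0.86780796,  0.39494575, -0.30154137,  0.74353724],
       [ 0.49679916,  0.70182018, -0.51052819,  0.4531285 ],
       [ 0.00999688, -0.59284593, -0.80525386,  0.77562797],
       [ 0.        ,  0.        ,  0.        ,  1.        ]])}
scene jar_a_mid []
scene basket [([264.0, 211.3], 0.68)]
scene scale []
{'vertical_fov': 51.670431258493124, 'cx': 276.5814333272204, 'cy': 211.82190094988016, 'extrinsics': array([[-0.02193729, -0.98419415,  0.17572884,  0.32701845],
       [-0.99975751,  0.02193258, -0.00196927, -0.00391901],
       [-0.00191604, -0.17572943, -0.98443664,  1.00952863],
       [ 0.        ,  0.        ,  0.        ,  1.        ]])}
top jar_a_mid [([146.7, 263.8], 0.89)]
top basket [([275.1, 200.5], 0.9)]
top scale []
0.45 [0.22685725 0.63569994 0.22247152] [-5.35864061e-01 -3.09549409e+00  1.64847034e-04] {'vertical_fov': 58.525010339687384, 'cx': 279.7032533709537, 'cy': 210.95642670448032, 'tool_from_camera': array([[ 3.03125419e-04, -9.65522899e-01, -2.60317957e-01,
         7.16625184e-02],
       [ 9.99999356e-01,  5.77365927e-04, -9.77015965e-04,
         9.86412248e-04],
       [ 1.09363001e-03, -2.60317493e-01,  9.65522453e-01,
        -1.62629531e-01],
       [ 0.00000000e+00,  0.00000000e+00,  0.00000000e+00,
         1.00000000e+00]])}
```

View pics/scene0.png

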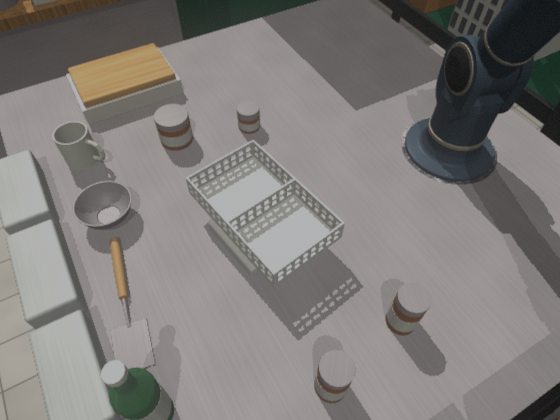

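View pics/top0.png

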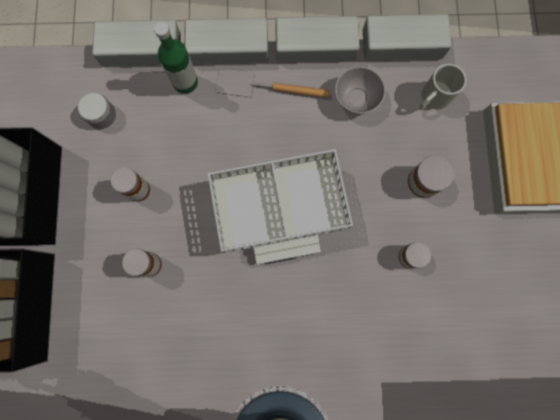

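View pics/w0.png

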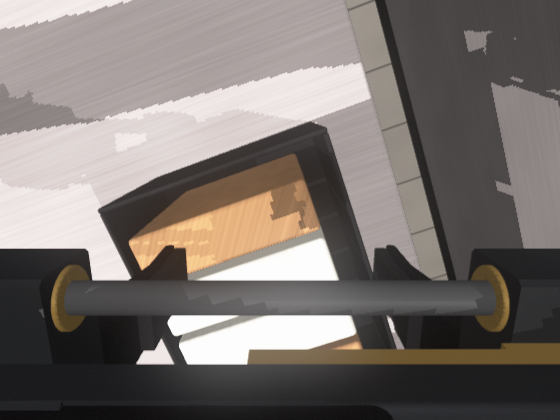

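The scene view shows the two tall jars at about (333,375) and (407,310). In the top view their lids are at about (126,181) and (138,263). The basket is at (280,200) in the top view, yawed a few degrees. I'll zoom in for exact pixels.

Run:
```python
import cv2,numpy as np
t=cv2.imread('pics/top0.png');s=cv2.imread('pics/scene0.png')
def crop(im,x,y,w,h,k):
    c=cv2.resize(im[y:y+h,x:x+w],None,fx=k,fy=k,interpolation=cv2.INTER_CUBIC)
    for i in range(0,w,10):
        cv2.line(c,(i*k,0),(i*k,6 if i%50 else 14),(0,0,255),1)
        if i%20==0: cv2.putText(c,str(x+i),(i*k,24),0,.35,(0,0,255),1)
    for i in range(0,h,10):
        cv2.line(c,(0,i*k),(6,i*k),(0,0,255),1)
        if i%20==0: cv2.putText(c,str(y+i),(8,i*k+4),0,.35,(0,0,255),1)
    return c
a=crop(t,100,150,80,140,4);b=crop(s,310,270,120,140,4)
cv2.imwrite('pics/jars.png',np.hstack([a,b]))
cv2.imwrite('pics/bt.png',crop(t,190,140,180,130,4))
cv2.imwrite('pics/bs.png',crop(s,170,130,190,150,4))
```

```text
(no output)
```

View pics/jars.png

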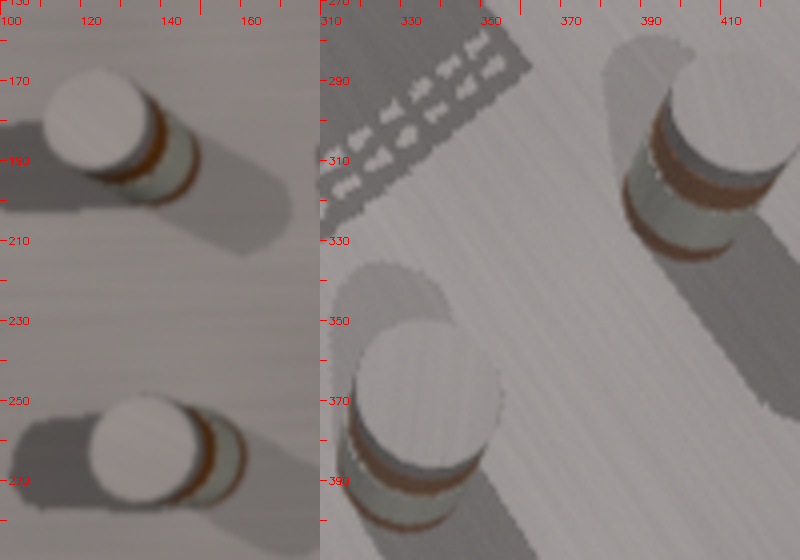

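View pics/bt.png

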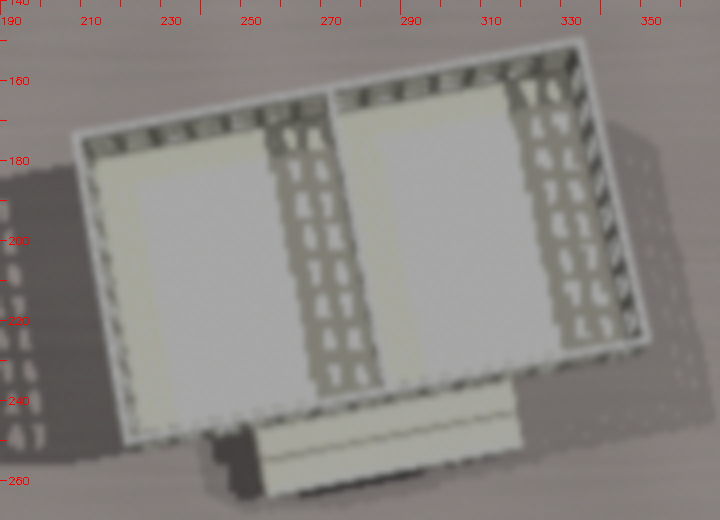

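View pics/bs.png

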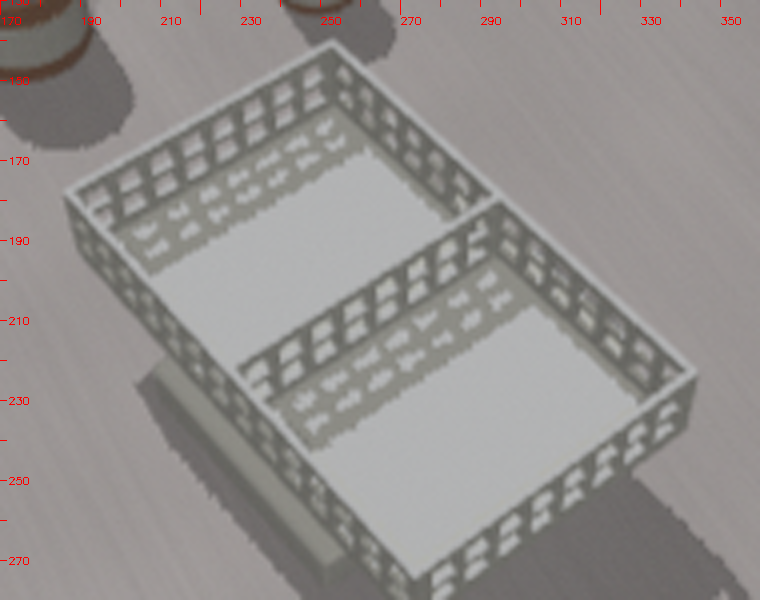

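Run:
```python
import cv2
s=cv2.imread('pics/scene0.png')[275:345,370:450]
cv2.imwrite('pics/j2.png',cv2.resize(s,None,fx=7,fy=7,interpolation=cv2.INTER_CUBIC))
from h import *
j=[((123.9,179.7),(337.2,368.5)),((135.9,262.2),(413,298))]
for a,b in j: print(tri([ray('top',a),ray('scene',b)]))
C={'TL':((208.3,173),(273.8,274.5)),'TR':((335.8,149.5),(186.3,178.8)),'BR':((352.5,225.8),(252.5,140)),'BL':((221.3,251.3),(344.3,223))}
P={}
for k,(a,b) in C.items():
    P[k],r=tri([ray('top',a),ray('scene',b)]); print(k,P[k].round(4),np.round(r,4))
c=sum(P.values())/4; print(c)
l=(P['TL']+P['BL']-P['TR']-P['BR'])/2; w=(P['TL']+P['TR']-P['BL']-P['BR'])/2
print(np.linalg.norm(l),np.linalg.norm(w),np.degrees(np.arctan2(-l[0],l[1])),np.degrees(np.arctan2(w[1],w[0])))
for jt in ['jar_a_mid','jar_b_mid']:
  for c in('top','scene'):
    print(c,[(np.round(d['uv'],1).tolist(),round(d['p'],2)) for d in nets.mark_of(c,jt)],[(np.round(d['uv'],1).tolist(),round(d['p'],2)) for d in nets.find_in(c,jt)])
```

```text
(array([0.56682208, 0.32480462, 0.09685708]), [np.float64(0.0017084184114374425), np.float64(0.0017084184114375346)])
(array([0.38900079, 0.29204296, 0.09592356]), [np.float64(0.0005451626895804553), np.float64(0.0005451626895804312)])
TL [0.5751 0.1408 0.1047] [0.0021 0.0021]
TR [ 0.6226 -0.1367  0.1009] [0.0022 0.0022]
BR [ 0.455  -0.165   0.1037] [0.0002 0.0002]
BL [0.4069 0.1121 0.104 ] [0.0009 0.0009]
[ 0.51488433 -0.01220391  0.10335324]
0.2813895943978725 0.17027302002009936 9.78533597411251 9.623934215308157
top [([146.7, 263.8], 0.89)] [([139.1, 263.4], 0.69)]
scene [] [([406.6, 309.5], 0.91)]
top [([133.0, 183.3], 0.79)] [([130.2, 184.6], 0.66)]
scene [([334.0, 376.5], 0.88)] [([335.9, 378.7], 0.61)]
```

View pics/j2.png

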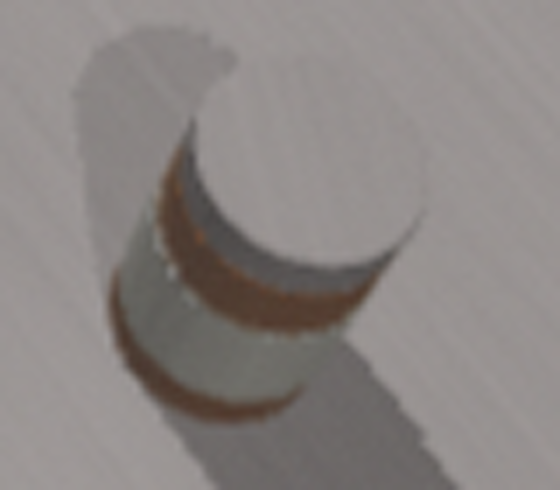

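Rim and lid heights both come out 6–7 mm low (0.097 against 0.104, 0.103 against 0.110). The basket size and yaw fit: 281 x 170 mm, 9.7°. I'll refine with the wrist camera after checking IK.

```bash
cat >> h.py <<'E'
from scipy.spatial.transform import Rotation as Ro
YAW=np.radians(9.7)
def ori(sgn=1,yaw=YAW):
    y=sgn*np.array([np.cos(yaw),np.sin(yaw),0]); z=np.array([0,0,-1.]); x=np.cross(y,z)
    return Ro.from_matrix(np.c_[x,y,z]).as_rotvec()
def T():
    s=robot.state(); M=np.eye(4); M[:3,:3]=Ro.from_rotvec(s['orientation']).as_matrix(); M[:3,3]=s['position']; return M
E
python3 - <<'E'
from h import *
for s in(1,-1):
  for p in([.567,.325,.22],[.567,.325,.059],[.39,.292,.22],[.39,.292,.059],[.515,-.08,.25],[.515,-.08,.12],[.5,.05,.12],[.5,.05,.25]):
    q=inverse_kinematics(p,ori(s)); print(s,p,None if q is None else np.round(q,2))
E
```

```text
1 [0.567, 0.325, 0.22] [-0.79  0.44  0.29  1.61 -0.14  1.11 -0.3 ]
1 [0.567, 0.325, 0.059] [-0.75  0.61  0.24  1.74 -0.19  0.81 -0.26]
1 [0.39, 0.292, 0.22] [-0.98  0.16  0.28  1.98 -0.05  1.   -0.5 ]
1 [0.39, 0.292, 0.059] [-0.92  0.39  0.24  2.13 -0.15  0.63 -0.41]
1 [0.515, -0.08, 0.25] [-0.54  0.22  0.73  1.89 -0.16  1.09  0.42]
1 [0.515, -0.08, 0.12] [-0.47  0.4   0.68  2.03 -0.34  0.82  0.59]
1 [0.5, 0.05, 0.12] [-0.56  0.33  0.46  2.06 -0.2   0.79  0.19]
1 [0.5, 0.05, 0.25] [-0.64  0.16  0.52  1.92 -0.09  1.08  0.09]
-1 [0.567, 0.325, 0.22] [-0.35  0.46 -0.33  1.58  0.16  1.13  2.59]
-1 [0.567, 0.325, 0.059] [-0.32  0.63 -0.38  1.71  0.3   0.85  2.48]
-1 [0.39, 0.292, 0.22] [-0.47  0.18 -0.29  1.96  0.06  1.01  2.52]
-1 [0.39, 0.292, 0.059] [-0.42  0.42 -0.37  2.1   0.24  0.66  2.35]
-1 [0.515, -0.08, 0.25] [-0.82  0.32  1.13  1.9  -0.32  1.12 -2.55]
-1 [0.515, -0.08, 0.12] [-0.74  0.57  1.12  2.04 -0.65  0.94 -2.25]
-1 [0.5, 0.05, 0.12] [-1.02  0.53  1.12  2.08 -0.62  0.91 -2.52]
-1 [0.5, 0.05, 0.25] None
```

```bash
python3 - <<'E'
from h import *
o=ori()
robot.grip(.087)
p=robot.state()['position']
robot.move_l([p[0],p[1],.27],.3)
for n,q in(('1a',[.567,.325,.25]),('1b',[.567,.27,.25]),('2b',[.39,.24,.25]),('2a',[.39,.292,.25])):
    robot.goto(q,o); robot.hold(.2)
    t=T(); snap('wrist','w'+n); np.save('T'+n,t)
    print(n,robot.state()['clock'],t[:3,3].round(4),[(np.round(d['uv'],1).tolist(),round(d['p'],2)) for d in nets.mark_of('wrist','jar_a_mid')])
E
python3 - <<'E'
import cv2,numpy as np
I=[cv2.imread(f'pics/w{n}.png') for n in('1a','1b','2a','2b')]
cv2.imwrite('pics/w4.png',cv2.resize(np.vstack([np.hstack(I[:2]),np.hstack(I[2:])]),(800,600)))
E
```

```text
1a 3.3083 [0.5663 0.3263 0.2499] [([96.0, 187.6], 0.59)]
1b 3.9417 [0.5666 0.2714 0.2499] [([96.3, 131.8], 0.89)]
2b 4.9917 [0.3915 0.2403 0.25  ] []
2a 5.6167 [0.3903 0.291  0.2499] []
```

View pics/w4.png

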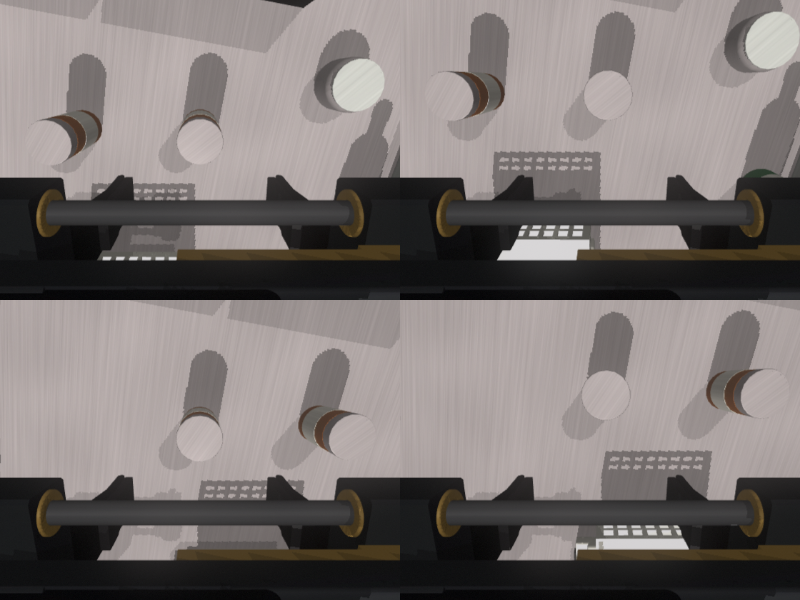

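Each wrist view shows both lids: the jar under the tool is near full-scale (280,199) in 1a, (291,133) in 1b, (280,194) in 2a and (288,134) in 2b. I'll zoom in to measure them.

Run:
```python
import cv2,numpy as np
out=[]
for n,(x,y) in(('1a',(280,199)),('1b',(290,133)),('2a',(280,194)),('2b',(288,134))):
    c=cv2.imread(f'pics/w{n}.png')[y-45:y+45,x-60:x+60]
    c=cv2.resize(c,None,fx=3.3333,fy=3.3333,interpolation=cv2.INTER_CUBIC)
    c=cv2.convertScaleAbs(c,alpha=1.8,beta=-130)
    g=cv2.medianBlur(cv2.cvtColor(c,cv2.COLOR_BGR2GRAY),5)
    h=cv2.HoughCircles(g,cv2.HOUGH_GRADIENT,1,100,param1=60,param2=12,minRadius=85,maxRadius=130)
    if h is not None:
        a,b,r=h[0,0];cv2.circle(c,(int(a),int(b)),int(r),(0,0,255),1);cv2.circle(c,(int(a),int(b)),2,(0,0,255),2)
        print(n,x-60+a/3.3333-.35,y-45+b/3.3333-.35,r/3.3333)
    out.append(c)
cv2.imwrite('pics/wz.png',np.vstack([np.hstack(out[:2]),np.hstack(out[2:])]))
```

```text
1a 278.90057 197.90044 31.530313
1b 290.1006 132.20044 34.26034
2a 278.90057 193.50044 31.860317
2b 288.4006 133.20044 34.20034
```

View pics/wz.png

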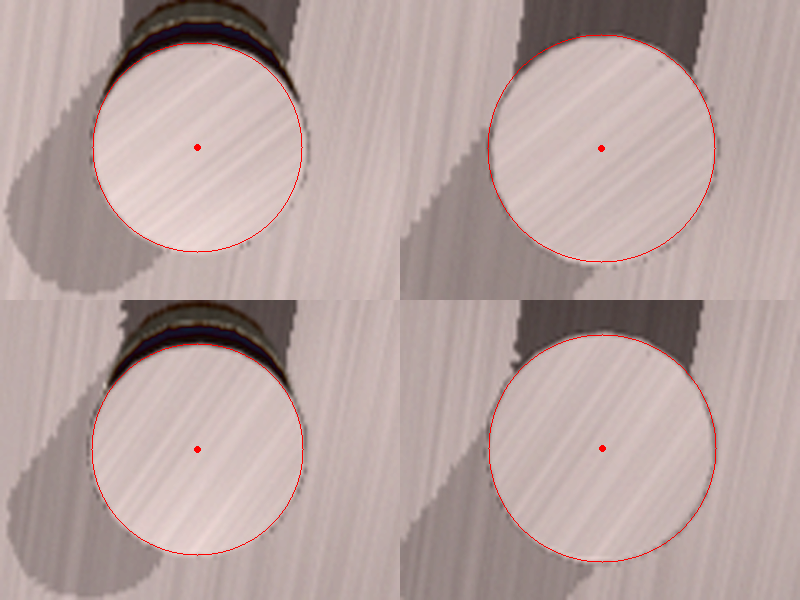

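Run:
```python
from h import *
U={'1a':(279.6,198),'1b':(290.1,132.2),'2a':(278.9,193.5),'2b':(288.4,133.2)}
R={k:ray('wrist',u,np.load(f'T{k}.npy')) for k,u in U.items()}
tp={'1':ray('top',(123.6,179.4)),'2':ray('top',(135.6,261.9))}
sc={'1':ray('scene',(336.8,368.2)),'2':ray('scene',(413.9,297.6))}
def atz(r,z): o,d=r; return (o+d*(z-o[2])/d[2])[:2].round(4)
for j in'12':
    print(j,'wrist',tri([R[j+'a'],R[j+'b']]),'all',tri([R[j+'a'],R[j+'b'],tp[j],sc[j]]))
    print('  at z=.104',atz(R[j+'a'],.104),atz(R[j+'b'],.104),atz(tp[j],.104),atz(sc[j],.104))
```

```text
1 wrist (array([0.56560485, 0.32678895, 0.10593783]), [np.float64(0.0003266618214506746), np.float64(0.00032666182145074326)]) all (array([0.56659675, 0.32518064, 0.09795547]), [np.float64(0.00040916736151222667), np.float64(0.0015757392384249528), np.float64(0.0022449114282042377), np.float64(0.0005606331106982309)])
  at z=.104 [0.566  0.3263] [0.5653 0.3267] [0.5668 0.3217] [0.5677 0.3266]
2 wrist (array([0.38911074, 0.29426691, 0.1020776 ]), [np.float64(0.0002564526041533129), np.float64(0.0002564526041532649)]) all (array([0.38913117, 0.29308288, 0.09801262]), [np.float64(0.00031805762062847717), np.float64(0.0010319597322747192), np.float64(0.0016041697286552192), np.float64(0.0011194747852358736)])
  at z=.104 [0.3888 0.2947] [0.3893 0.2944] [0.3894 0.2897] [0.391  0.2945]
```

Wrist triangulation puts the lids at z = 0.106 and 0.102 (expected 0.104), so the jars are at (0.566, 0.326) and (0.389, 0.2945). Next, the basket from two wrist positions.

Run:
```python
from h import *
o=ori(); c=np.array([.515,-.012]); by=np.array([-np.sin(YAW),np.cos(YAW)])
for n,(d,z) in(('Ba',(-.05,.40)),('Bb',(-.12,.40))):
    robot.goto([*(c+d*by),z],o); robot.hold(.25)
    t=T(); snap('wrist','w'+n); np.save('T'+n,t)
    print(n,robot.state()['clock'],t[:3,3].round(4),[(np.round(d['uv'],1).tolist(),round(d['p'],2)) for d in nets.mark_of('wrist','basket')],[(np.round(d['uv'],1).tolist(),round(d['p'],2)) for d in nets.mark_of('wrist','scale')])
```

```text
Ba 7.475 [ 0.5234 -0.0603  0.3996] [([278.5, 127.3], 0.67)] []
Bb 8.2583 [ 0.5354 -0.1289  0.3999] [([277.2, 68.3], 0.9)] []
```

View pics/wBa.png

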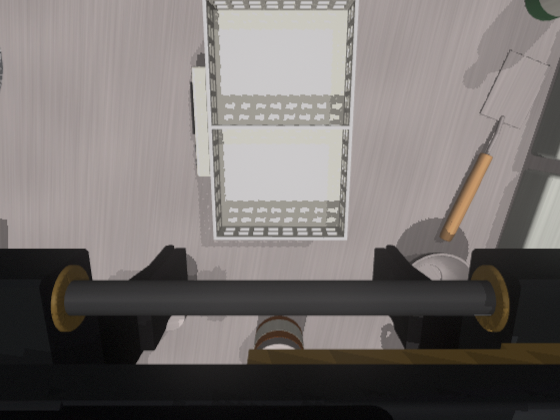

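View pics/wBb.png

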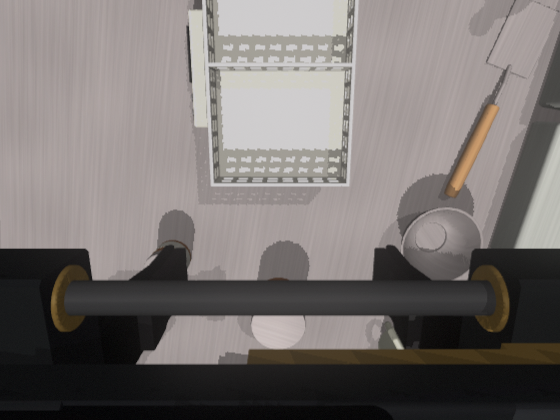

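Both views show the divider, at rows ~126 and ~66, and the near (-y) rim, at rows ~239 and ~185. I'll zoom in for sub-pixel corners.

Run:
```python
import cv2,numpy as np
def z(n,pts):
    r=[]
    for x,y in pts:
        im=cv2.imread(f'pics/w{n}.png'); c=cv2.resize(im[y-12:y+12,x-16:x+16],None,fx=12,fy=12,interpolation=cv2.INTER_NEAREST)
        for i in range(0,32,4): cv2.putText(c,str(x-16+i),(i*12,10),0,.3,(0,0,255),1); cv2.line(c,(i*12,0),(i*12,287),(0,0,255) ,1) if i%8==0 else 0
        for i in range(0,24,4): cv2.putText(c,str(y-12+i),(0,i*12+10),0,.3,(255,0,0),1); cv2.line(c,(0,i*12),(383,i*12),(255,0,0),1) if i%8==0 else 0
        r.append(c)
    cv2.imwrite(f'pics/z{n}.png',np.vstack([np.hstack(r[:2]),np.hstack(r[2:])]))
z('Ba',[(211,127),(351,126),(215,240),(347,239)])
z('Bb',[(209,66),(353,65),(211,185),(349,184)])
```

```text
(no output)
```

View pics/zBa.png

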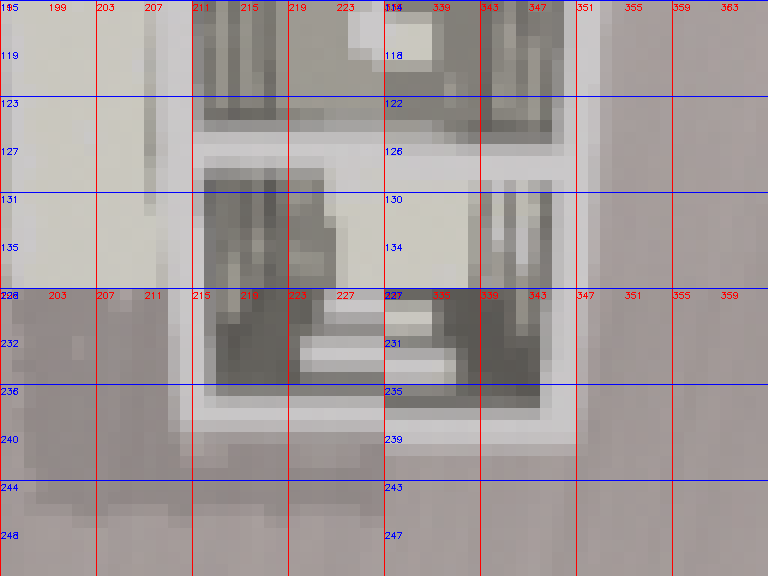

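View pics/zBb.png

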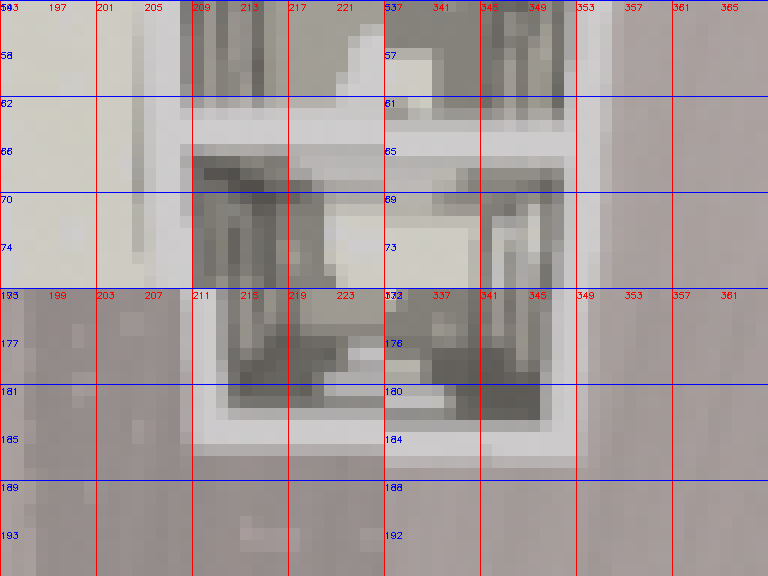

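Run:
```python
from h import *
A=np.load('TBa.npy');B=np.load('TBb.npy')
D={'dl':((209.5,126.5),(206.5,64)),'dr':((351,127.2),(353.2,64.1)),'nl':((214.5,238.2),(211.5,185)),'nr':((345.5,238.3),(347.5,184.8))}
def atz(r,z=.11): o,d=r; return (o+d*(z-o[2])/d[2])[:2]
Q={}
for k,(a,b) in D.items():
    ra,rb=ray('wrist',a,A),ray('wrist',b,B)
    p,e=tri([ra,rb]); Q[k]=(atz(ra)+atz(rb))/2
    print(k,p.round(4),np.round(e[0],4),atz(ra).round(4),atz(rb).round(4))
c=(Q['dl']+Q['dr'])/2; n=(Q['nl']+Q['nr'])/2; v=c-n
print('centre',c,'len',np.linalg.norm(v),'yaw',np.degrees(np.arctan2(-v[0],v[1])),'w',[np.linalg.norm(Q[i+'r']-Q[i+'l']) for i in'dn'],[np.degrees(np.arctan2(*(Q[i+'r']-Q[i+'l'])[::-1])) for i in'dn'])
# top camera at z .11
cr=[(208.3,173),(335.8,149.5),(352.5,225.8),(221.3,251.3)]
P=[atz(ray('top',(u[0]-.4,u[1]-.4))) for u in cr]; print('top centre',np.mean(P,0))
P=[atz(ray('scene',(u[0]-.4,u[1]-.4))) for u in [(273.8,274.5),(186.3,178.8),(252.5,140),(344.3,223)]]; print('scene centre',np.mean(P,0))
```

```text
dl [ 0.432  -0.0225  0.1063] 0.0001 [ 0.4326 -0.0222] [ 0.4328 -0.0228]
dr [0.5964 0.0054 0.1118] 0.0003 [0.597  0.0054] [0.5963 0.0055]
nl [ 0.4552 -0.1609  0.1058] 0.0001 [ 0.4559 -0.1593] [ 0.4557 -0.16  ]
nr [ 0.6206 -0.1314  0.1088] 0.0002 [ 0.6205 -0.131 ] [ 0.6202 -0.1312]
centre [ 0.51468835 -0.00852225] len 0.13884653361994473 yaw 9.689124592193368 w [np.float64(0.16635736646617832), np.float64(0.16699370356680318)] [np.float64(9.679796253246886), np.float64(9.85365186900353)]
top centre [ 0.51542627 -0.01201389]
scene centre [ 0.51627463 -0.00762568]
```

The basket is consistent in every view: centre (0.515, -0.009), yaw 9.7°, rim ~0.108. First I'll pick jar 1 and place it in the -y compartment, at y=-60 mm so its weight stays over the platform.

Run:
```python
from h import *
A=np.load('TBa.npy'); c=np.array([.515,-.009]); by=np.array([-np.sin(YAW),np.cos(YAW)]);bx=np.array([np.cos(YAW),np.sin(YAW)])
for z in(.03,.06):
    for v in(67,178):
        o,d=ray('wrist',(199,v),A); p=(o+d*(z-o[2])/d[2])[:2]-c; print('scale edge',z,'bx',p@bx,'by',p@by)
o=ori()
robot.goto([.566,.326,.20],o)
robot.move_l([.566,.326,.12],.2); robot.move_l([.566,.326,.059],.1)
robot.grip(.04,30)
s=robot.state(); print(s['clock'],s['position'],s['opening'],s['force'])
robot.move_l([.566,.326,.075],.06); robot.hold(.2)
s=robot.state(); print(s['clock'],s['opening'],s['force'])
robot.move_l([.566,.326,.22],.2)
t=T();snap('wrist','g1');print(robot.state()['opening'])
```

```text
scale edge 0.03 bx -0.10849936910537322 by 0.0748680020671292
scale edge 0.03 bx -0.1166048165278686 by -0.0748438722221877
scale edge 0.06 bx -0.10242458327614486 by 0.07177459688384506
scale edge 0.06 bx -0.11007320245200165 by -0.06949941957139932
12.1333 [0.56617874 0.32609297 0.05917489] 0.05542384842304541 [0.13345573 0.45138263 1.23259056]
12.75 0.05515567756231791 [-0.50373441 -0.59626799 -3.18143508]
0.05573096261393905
```

View pics/g1.png

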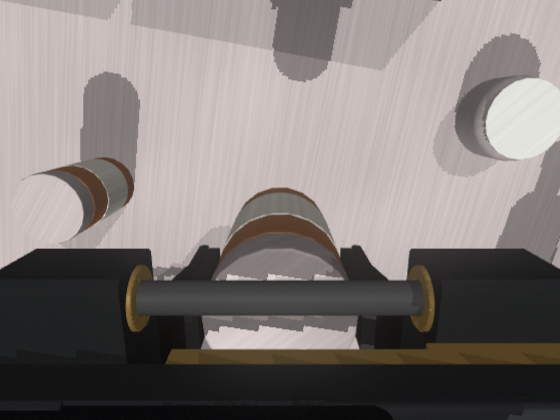

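Jar 1 is upright between the fingers (opening 55.6 mm, about 3.5 N of weight), and the scale sits within ~1 mm of the basket centre along y. Now I'll place it.

```bash
cat >> h.py <<'E'
CB=np.array([.515,-.009]); BY=np.array([-np.sin(YAW),np.cos(YAW)])
def place(yb,n):
    o=ori(); p=CB+yb*BY
    robot.goto([*p,.235],o)
    robot.move_l([*p,.15],.12); robot.hold(.3)
    robot.move_l([*p,.130],.05); robot.hold(.4)
    f0=robot.state()['force'][2]
    hit=robot.move_l([*p,.119],.012,f_stop=2.5)
    s=robot.state(); print('hit',hit,s['position'].round(4),f0,s['force'].round(2))
    return p
E
python3 - <<'E'
from h import *
place(-.062,1); robot.hold(.2)
snap('wrist','p1w');snap('scene','p1s');s=robot.state();print(s['clock'],s['position'],s['force'])
E
```

```text
hit True [ 0.5255 -0.0701  0.1231] -3.6652451545640727 [0.36 0.17 5.49]
18.175 [ 0.52542576 -0.07009445  0.1230591 ] [-0.58174439 -0.0674998   5.47637928]
```

View pics/p1s.png

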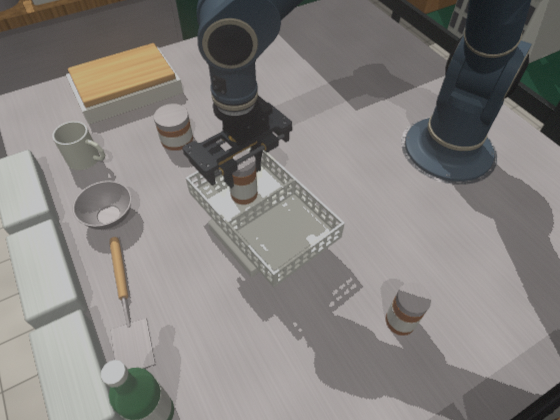

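Contact came at TCP z 0.1231, exactly as expected, with the basket level and jar 1 in the far (-y) compartment near (243,190). Next, release.

Run:
```python
from h import *
p=robot.state()['position']
robot.move_l([p[0],p[1],p[2]+.0005],.01); print(robot.state()['force'])
robot.grip(.087); robot.hold(.2)
robot.move_l([p[0],p[1],.16],.06); robot.move_l([p[0],p[1],.26],.25)
print(robot.state()['clock'],robot.state()['opening'])
robot.goto([*(CB-.12*BY),.40],ori()); robot.hold(.2)
np.save('TBc',T()); snap('wrist','wBc');
```

```text
[-0.20223264  0.20996818 -2.48985826]
20.8667 0.0869808738556254
```

View pics/wBc.png

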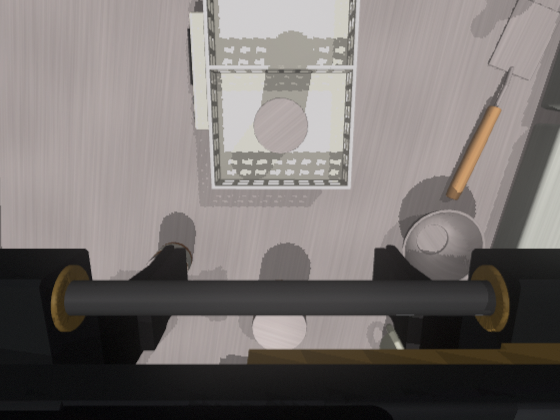

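Jar 1 stands in the middle of the -y compartment (lid at (281,126)) and the basket hasn't moved (divider at row ~68, rim at ~187). On to jar 2.

Run:
```python
from h import *
o=ori(); j=[.389,.2945]
robot.goto([*j,.20],o)
robot.move_l([*j,.12],.2); robot.move_l([*j,.059],.1)
robot.grip(.04,30)
s=robot.state(); print(s['clock'],s['position'],s['opening'],s['force'])
robot.move_l([*j,.075],.06); robot.hold(.2)
s=robot.state(); print(s['clock'],s['opening'],s['force'])
if not .053<s['opening']<.058: raise SystemExit
robot.move_l([*j,.22],.2); robot.hold(.1)
print(robot.state()['opening'])
place(.062,2); robot.hold(.2)
snap('wrist','p2w');snap('scene','p2s');s=robot.state();print(s['clock'],s['position'],s['force'],s['opening'])
```

```text
25.5167 [0.38911319 0.29457504 0.05911147] 0.055330846871397034 [ 0.17354914 -0.06747477  1.45851143]
26.1333 0.055623044179059195 [-0.7840141  -0.3578753  -2.83626005]
0.05534029464615119
hit True [0.5045 0.0521 0.1231] -3.5235499228850182 [-0.81  0.19  5.11]
31.1833 [0.50450212 0.05212143 0.12311757] [-0.76968428 -0.26095054  5.00373325] 0.05549333372283468
```

View pics/p2s.png

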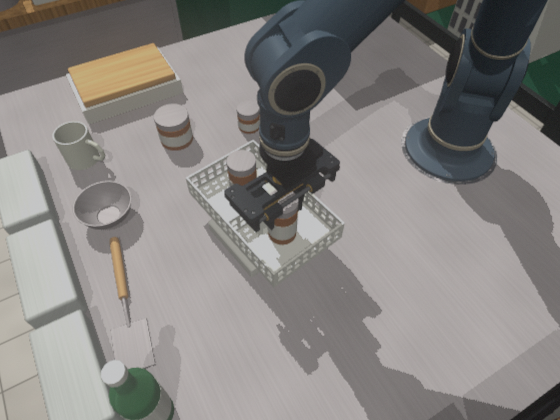

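Jar 2 is on the basket floor at the expected height, near (283,225), and the basket is level. Now I'll release it, retreat and check.

Run:
```python
from h import *
p=robot.state()['position']
robot.move_l([p[0],p[1],p[2]+.0005],.01)
robot.grip(.087); robot.hold(.2)
robot.move_l([p[0],p[1],.16],.06); robot.move_l([p[0],p[1],.28],.25)
robot.goto([*(CB-.05*BY),.40],ori()); robot.hold(.2)
np.save('TBd',T()); snap('wrist','wBd')
robot.goto([.39,.30,.35],ori()); robot.hold(.3)
snap('scene','fs'); snap('top','ft'); print(robot.state()['clock'])
a=cv2.imread('pics/fs.png');b=cv2.imread('pics/ft.png');c=cv2.imread('pics/wBd.png')
v=np.hstack([a[110:290,160:370],b[120:300,180:390]]); v=cv2.resize(v,(800,343))
w=cv2.resize(c[0:250,180:380],(320,400)) ; cv2.imwrite('pics/fin.png',v); cv2.imwrite('pics/finw.png',w)
for k in('top','scene'): print(k,[(np.round(d['uv'],1).tolist(),round(d['p'],2)) for d in nets.mark_of(k,'jar_a_mid')],[(np.round(d['uv'],1).tolist(),round(d['p'],2)) for d in nets.mark_of(k,'basket')])
```

```text
36.7167
top [([251.6, 203.3], 0.82)] [([276.3, 203.0], 0.89)]
scene [([282.8, 218.7], 0.84)] [([261.9, 212.4], 0.58)]
```

View pics/fin.png

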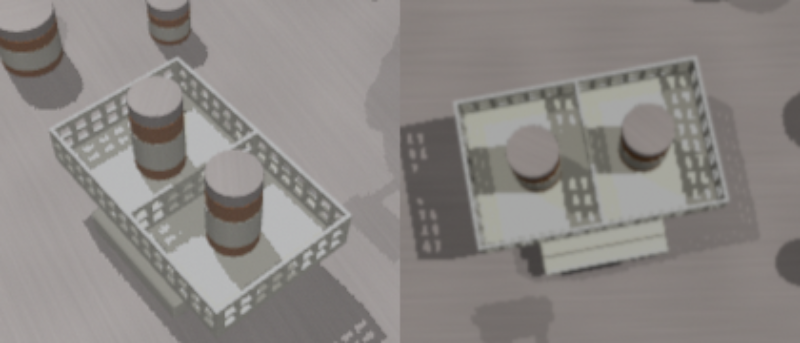

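View pics/wBd.png

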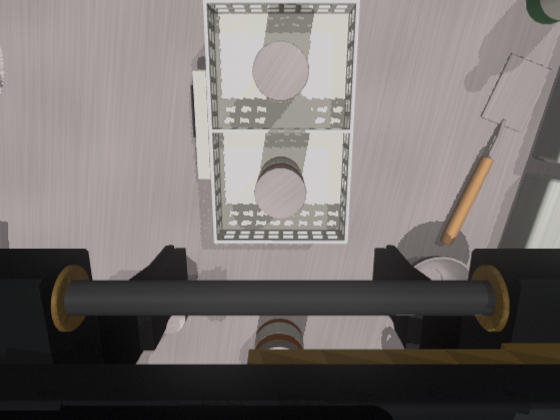

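Both jars stand upright, one per compartment, with lids at (280,70) and (280,192) in the wrist view. The basket is still level and aligned. One numeric check, then I'll hand it in.

Run:
```python
from h import *
t=np.load('TBd.npy')
def at(uv,z): o,d=ray('wrist',uv,t); return (o+d*(z-o[2])/d[2])[:2]
BX=np.array([BY[1],-BY[0]]); c=(at((209.5,130),.11)+at((351,130.5),.11))/2; print('basket',c)
for u in((280,70),(280,192)): p=at(u,.168)-c; print(p@BX,p@BY)
s=robot.state(); print(s['clock'],s['position'])
workorder.close_job()
```

```text
basket [ 0.51406123 -0.00820008]
-0.00036064014642926874 0.06111334287635466
7.387795158116761e-05 -0.06177277964970283
36.9167 [0.38999877 0.29997399 0.34997367]
the job is handed in; nothing more can be done
```

Both tall jars are standing in the basket, one in each compartment, and I handed the job in at about 37 s of the 64 s allowed. The job reports no verdict, so what follows rests on my own measurements.

**What I did:** I located the jars and basket with the scene, top and wrist cameras. I gripped each jar about 26 mm above its centre, a little higher than suggested so the fingers cleared the rim by more. The first jar went into the -y compartment and the second into the +y one. Each was lowered slowly until it touched the floor, at the expected height both times (tool at z = 0.123), and then released.

**Last checks (wrist view):**
- **Jars:** they stand at (0, +61) mm and (0, -62) mm in the basket frame. I set them about 7 mm inside the compartment middles (±69 mm) on purpose, so the weight stays over the platform. Both look upright.
- **Basket:** its centre is at (0.514, -0.008), within 1 mm of where it started. It looks level and still lined up with the scale.
- **Robot:** the arm is parked clear of everything.

**Disagreements:**
- **Heights:** triangulating the scene and top views put the lids and rim 6–7 mm too low. The wrist views gave lids at 0.102 and 0.106 m and the rim at about 0.108 m, within about 2 mm of the expected 0.104 and 0.110 m, so I used those.
- **Position:** the top camera was also about 4 mm off in y.
- **Detection:** the networks missed the jars in some views, and they never found the scale. I judged the scale's position from its visible edge instead.

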